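Fetch the wheel from the tilt-out bin and stand it in the cradle

ROBOT

A 7-joint arm with a two-finger parallel gripper is mounted at the origin on the work surface. World frame = base frame: x ahead of the robot, y to its left, z up, the work surface at z = 0. Lengths are in m, angles in degrees, forces in N, time in s.
With the tool pointing down it reaches from about 0.4 to 0.75 m from the base axis. Payload 19.5 kg.
Tool frame: the origin (TCP) lies between the finger pads; the fingertips stand 8 mm ahead of it and the grasp point (between the pads) lies 11 mm behind it; y points along the fingers, x is the direction in which the jaws open and shut, and the axes are right-handed (so a half turn about y gives the same grasp; the last joint's range is limited). The gripper opens to 85 mm and grips with 20 to 120 N. Pads are 22 mm wide; open, the fingers measure 114 mm over their backs; the gripper's body (76 mm by 85 mm) begins 54 mm behind the grasp point. The pads swing forward as they close: fully open they stand 13 mm farther back than shut.
Start: joints at [70.033, 40.479, -1.581, 85.061, 1.261, 54.483, -4.326], TCP at [0.174, -0.548, 0.239] pointing down, gripper open.
Joint ranges: [-155.06, 155.06], [-18.47, 123.98], [-90, 86.84], [0, 140.48], [-83.41, 263.41], [0, 116], [-161.91, 161.91]. Speed limits (degrees/s): [108.29, 108.29, 147.25, 147.25, 172.46, 172.46, 172.46].

INTERFACE

Orientations are given as a 3x3 rotation matrix whose columns are the frame's x, y, z axes.
In Python, from cell import status, camera, get_calibration, ticket gives the robot as it stands.
- The arm moves only by the shell command python3 -m jog 'ROWS' [FORCE]. ROWS is JSON, a list of rows, each a list of 3 entries, a list of its own where there are three numbers: the turn, a rotation vector about the world's x, y, z in rad, then the shift along the world's x, y, z in cm, then the finger opening in cm, from 0 to 8.54. A call has 1 to 10 rows; each row is the pose to reach, as a shift and turn from the pose commanded when the call began; what a row does not reach only later rows make up. A row lasts 1/10 s, in which the tool goes at most 50 mm and 8.59 degrees, less where a joint would pass 70% of its speed; a pose out of reach is approached as far as the arm can. A call with a gripper value outside its range is refused whole. The fingers move at their own pace and stop on an object; FORCE is the grip in N (left out, the last holds). Time passes only in rows, so rows that repeat a pose let the fingers close. It gives the time, the measured TCP pose, the force and the opening at its end, in the units of the state.
- status.get_state(): the state, without advancing time (a new reading comes with each control period).
- camera(name): name is "side" or "top" or "wrist"; returns (picture, depth): 384x512x3 uint8, red, green, blue; 384x512 float32, m along the optical axis (not along the pixel's ray), 0 where there is no reading.
- get_calibration(name): a dict with "camera_matrix" (3x3 intrinsics, pixels), "camera_from_world" (4x4, takes a point from world to camera coordinates). Camera axes: x right, y down, z forward; pixel columns grow to the right and rows downward; lengths in m; the calibration is good to about 2 mm. A picture is of the moment at which its call begins: read the wrist's pose just before it. get_calibration takes no time and is no camera call; for the wrist camera it gives the pose at the moment of the call.
- ticket.hand_in(): hands the job in, once; it reports no verdict.
The state is a dict: "clock": time; "q": joint angles; "qvel": joint speeds; "effort": joint torques, N m; "position": TCP position; "eef_rot": TCP orientation; "contact_force": force on the tool from outside, world axes, zero at the start; "torque": the same for the moment, N m; "width": opening from 0.0 (shut) to 1.0 (fully open).
Only numpy, scipy, OpenCV 4.12 (cv2) and the standard library are available. Lean on these libraries where they do the work, as an engineer would, in place of code of your own. Each camera call takes 0.05 s, during which the arm holds its last target.

TASK

One of the two tilt-out bins in the small rack holds a wheel, the other a motor. Tilt the wheel's bin fully forward, take the wheel out, lower it into the cradle so that it stands upright on its tread between the two bars without being dropped in, and leave the bin pushed fully shut. Leave the motor's bin, the screwdriver and the battery alone.

Things in the scene. Friction and masses are not known exactly. Their poses are not given: they have to be found in the camera images.
- rack: Fixed bench-top rack, 360 wide (y), lengths in mm, with two grey tilt-out bins side by side. Origin: on the bench, under the middle of the bins' pivot line. x points to its back, away from the robot. A clear cover plate (top 162 above the bench) lies over the bins from x = 60 back, on 12 wide posts (y = 0, +-172; from x = 65 back). While a bin is shut the wheel cannot pass the gap in front of the cover.
- left_pivot (a point): Middle of bin_left's bottom front edge, on the pivot line (along y), 24 mm above the bench, rack y = +86; fixed, axes as the rack. From here the shut bin is 115 deep (+x), 154 wide, walls and floor 4 thick; front wall 120 high, outer face at x = 0; back wall 50 high; sides slope between. A black pull tab tops the middle of the front wall: 60 wide, x = 0 to 8, up to z = 165, free behind.
- right_pivot (a point): The same point of bin_right, a bin of the same shape, at rack y = -86.
- bin_left (a joint): Tilt of the bin at the rack's +y side, rad: 0 shut, 0.95 fully forward (end stop). It turns about its bottom front edge, the tab moving to the rack's -x and down. The pivot is stiff (0.5 N m, about 5 N at the tab): the bin stays at whatever tilt it is left.
- bin_right (a joint): The same for the bin at the rack's -y side.
- bin_left_tab (a point): Middle of the top edge of bin_left's pull tab; moves with the bin.
- bin_right_tab (a point): Middle of the top edge of bin_right's pull tab; moves with the bin.
- wheel: Black rubber-tyred wheel with a white hub, 76 diameter, 34 wide, about 0.25 kg. Origin at its centre; its y axis is the axle. It stands on its tread in one of the bins, axle about along the rack's y, and rolls into the corner of front wall and floor when that bin is tilted.
- motor: Square motor, 56 x 56 x 62 mm with a 20 mm shaft standing up, about 0.5 kg, in the other bin; stays there. Origin at the centre of its underside.
- cradle: Fixed plywood board 150 x 150 x 12 with two aluminium bars on it, each 20 wide, 120 long, 16 high, running along the cradle's y axis, 68 mm clear between them. Origin at the centre of its underside. The wheel stands between the bars on the board, its axle along the cradle's y.
- seat (a point): On the cradle board's top, midway between the bars (12 mm above the bench), axes as the cradle: the wheel's centre ends 38 mm above it.
- screwdriver: Loose black screwdriver, 190 long, lying on the bench along its x axis. Origin at its middle, on the bench. Leave alone.
- battery: Loose black battery block 150 x 65 x 97, on the bench. Origin at the centre of its underside. Leave alone.
There are look-alikes about, which are no part of the job. There is more than one size of the cradle; the one meant has the size given above.

How it is judged (in metres and radians):
On the way, in this order (a step that is already met when the one before it is completed fails the run):
1. the wheel's bin is tilted forward (beyond 0.6 rad) (value of joint any of bin_left, bin_right above 0.6 rad), for 0.2 s.
2. the wheel is lowered, still held in the fingers, to within 18 mm of the cradle board (horizontal distance between wheel and seat below 0.05 m and z of wheel in the frame of seat below 0.056 m and contact force between the fingers and wheel above 0.5 N), for 0.05 s.
At the end, for the whole second after the job is handed in: The wheel stands at rest on its tread on the cradle board between the two bars (centre within 12 mm of midway, within 45 mm of the middle of their length, 30 to 43 mm above the board; axle level within 0.15 rad and along the bars within 0.25 rad), and both bins are shut to under 0.06 rad (x of wheel in the frame of seat between -0.012 and 0.012 m and y of wheel in the frame of seat between -0.045 and 0.045 m and z of wheel in the frame of seat between 0.03 and 0.043 m and angle between wheel's own y axis and vertical between 1.42 and 1.72 rad and angle between the y axis of wheel and the y axis of cradle, either way round below 0.25 rad and linear speed of wheel below 0.02 m/s and value of joint each of bin_left, bin_right below 0.06 rad); the robot touches nothing.
It fails at once if the motor's bin is opened or the motor disturbed (motor moved more than 20 mm) (distance of motor from where it was at the start of the episode above 0.02 m).
It fails at once if the screwdriver or the battery is moved more than 30 mm (distance of any of screwdriver, battery from where it was at the start of the episode above 0.03 m).
It also fails if it takes over 72 s, if anything falls off the work surface, if the arm or the gripper's body presses on something with over 40 N, if the wrist force passes 120 N, or if a joint passes its speed limit or range.

## Working session

There is one attempt and no reset: what is moved stays moved. The work goes in short steps, Python scripts to look and compute and a shell command to move; the robot and the scene stay as the last step left them, time stands still between calls to the robot, and variables do not carry over. Pictures are saved under pics/ and viewed, and the job is handed in when it is done.

```bash
mkdir -p pics; ls
cat > h.py <<'E'
import numpy as np, cv2
from cell import status, camera, get_calibration, ticket
def snap(n,tag):
    c=get_calibration(n); p,d=camera(n)
    np.savez(f'pics/{tag}.npz',p=p,d=d,K=c["camera_matrix"],T=c["camera_from_world"])
    cv2.imwrite(f'pics/{tag}.png',cv2.cvtColor(p,cv2.COLOR_RGB2BGR)); return p,d
def world(tag):
    z=np.load(f'pics/{tag}.npz'); d=z['d']; K=np.array(z['K']);T=np.array(z['T'])
    v,u=np.mgrid[:d.shape[0],:d.shape[1]]
    P=np.stack([(u-K[0,2])/K[0,0]*d,(v-K[1,2])/K[1,1]*d,d],-1)
    W=(P-T[:3,3])@T[:3,:3]; W[d==0]=np.nan; return W
def zimg(tag,lo=-0.01,hi=0.25):
    W=world(tag); g=np.nan_to_num(np.clip((W[...,2]-lo)/(hi-lo),0,1)*255).astype(np.uint8)
    cv2.imwrite(f'pics/{tag}_z.png',cv2.applyColorMap(g,cv2.COLORMAP_TURBO))
E
python3 - <<'E'
from h import *
s=status.get_state(); print(s)
for n in('side','top','wrist'): snap(n,n+'0'); zimg(n+'0')
E
```

```text
pics
{'clock': 0.0, 'q': array([70.03357672, 40.51391402, -1.58359956, 85.08390482,  1.25960185,
       54.48336799, -4.32519547]), 'qvel': array([ 0.00604176, -0.12736082, -0.00653544,  0.08507973,  0.08910134,
       -0.01509288,  0.0175649 ]), 'effort': array([-7.80319824e-04, -8.83220172e+01,  1.23430509e+00, -2.36168736e+01,
        1.68153219e-02,  6.64329214e-03, -1.32358546e-04]), 'position': array([ 0.17357889, -0.5479023 ,  0.23882941]), 'eef_rot': array([[ 3.02008006e-01, -3.45942237e-04,  9.53305326e-01],
       [-9.53304736e-01,  1.06049625e-03,  3.02008204e-01],
       [-1.11545411e-03, -9.99999378e-01, -9.51001603e-06]]), 'contact_force': array([ 0.22116757, -0.33414688,  1.05039398]), 'torque': array([-0.01669214,  0.04363266,  0.01756388]), 'width': 1.004327573842139}
```

View pics/top0.png

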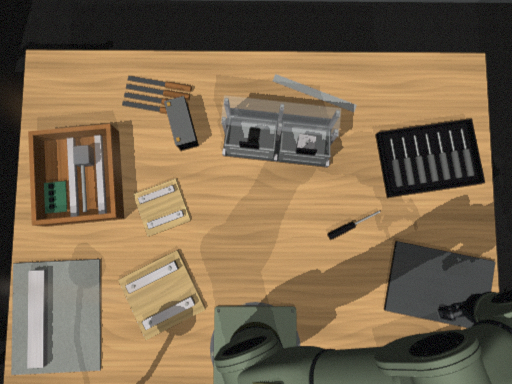

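View pics/side0.png

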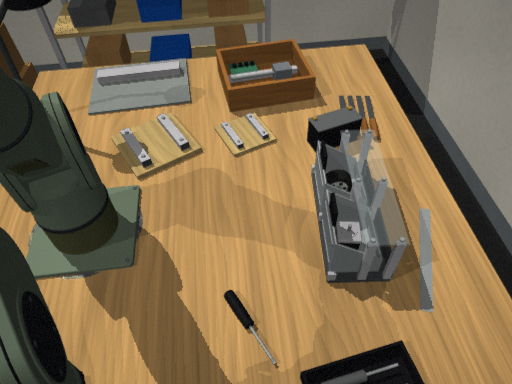

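View pics/wrist0.png

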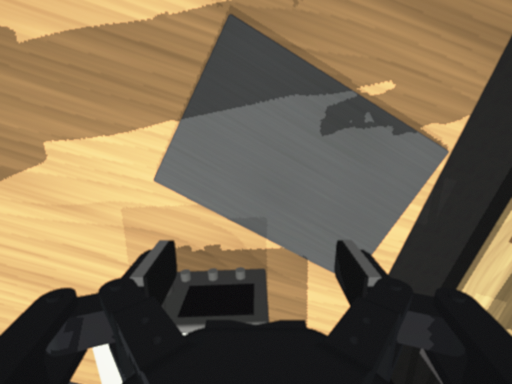

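View pics/top0_z.png

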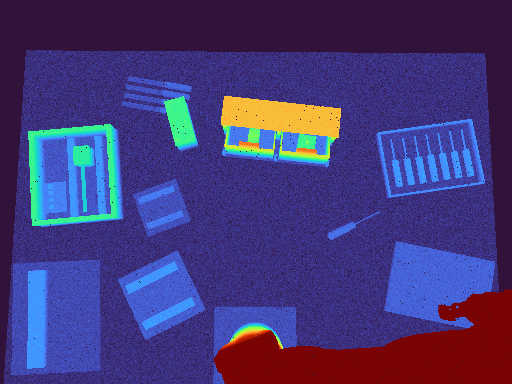

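Run:
```python
from h import *
im=cv2.imread('pics/top0.png'); cv2.imwrite('pics/c1.png',cv2.resize(im[80:180,210:350],None,fx=5,fy=5,interpolation=cv2.INTER_CUBIC))
im=cv2.imread('pics/side0.png'); cv2.imwrite('pics/c2.png',cv2.resize(im[120:290,300:420],None,fx=3.5,fy=3.5,interpolation=cv2.INTER_CUBIC))
W=world('top0')
z=W[...,2]
def show(n,m):
    P=W[m]; r=cv2.minAreaRect((P[:,:2]*1000).astype(np.float32)); print(n,m.sum(),np.round(r[0],1),np.round(r[1],1),round(r[2],1),'z',np.round(np.nanpercentile(P[:,2],[5,50,95])*1000,1))
def reg(x0,x1,y0,y1,lo,hi):
    m=np.zeros(z.shape,bool); m[y0:y1,x0:x1]=True; return m&(z>lo)&(z<hi)
show('small board',reg(128,195,175,240,.007,.05)); show('big board',reg(112,212,245,345,.007,.05))
for lab,b in(('sb',(128,195,175,240)),('bb',(112,212,245,345))):
    m=reg(*b,.021,.05).astype(np.uint8)
    n,L,st,c=cv2.connectedComponentsWithStats(m)
    for i in range(1,n):
        if st[i,4]>20: show(lab+' bar',L==i)
show('battery',reg(160,205,90,155,.08,.12)); show('cover',reg(215,345,90,140,.15,.175))
show('screwdriver',reg(320,390,205,245,.007,.05))
for (u,v) in [(255,148),(305,152),(228,157),(322,164),(277,160)]: print(u,v,np.round(W[v,u],3))
```

```text
small board 2049 [449.6 316.8] [215.1 206.8] 84.1 z [ 8.2 13.9 31.2]
big board 4550 [169.1 300.5] [311.5 314.7] 0.2 z [11.8 18.6 42.6]
sb bar 237 [493.6 326.5] [ 20.8 122. ] 20.4 z [23.5 29.  33.6]
sb bar 239 [409.5 294.4] [ 24.3 121.5] 20.5 z [23.  27.8 33.4]
bb bar 533 [229.8 331.9] [ 41.5 171.8] 26.1 z [24.  39.9 45.5]
bb bar 549 [114.  277.5] [ 42.5 181.1] 23.3 z [27.2 40.  45.5]
battery 976 [723.6 244.2] [152.6  67.3] 16.0 z [86.9 91.7 97.4]
cover 3456 [718.8 -75.8] [360.5  93. ] 84.0 z [158.3 162.8 167.4]
screwdriver 333 [ 396.3 -327.9] [125.8 227.3] 0.2 z [ 7.3 21.1 28.4]
255 148 [0.621 0.002 0.153]
305 152 [ 0.604 -0.148  0.174]
228 157 [0.624 0.093 0.002]
322 164 [ 0.599 -0.222  0.015]
277 160 [ 0.612 -0.072  0.013]
```

View pics/c1.png

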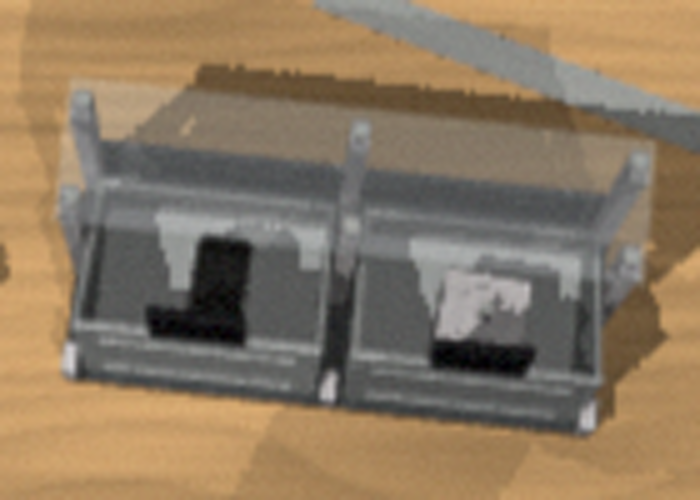

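View pics/c2.png

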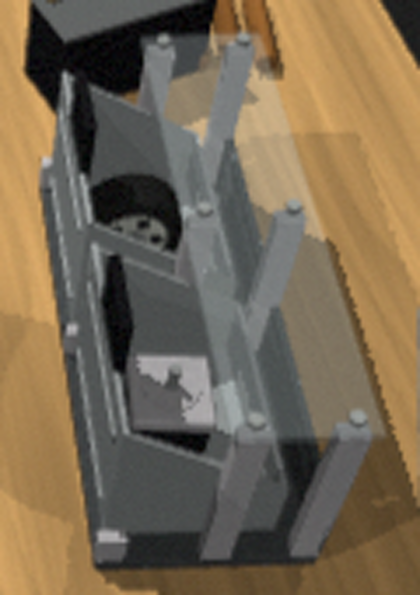

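Run:
```python
from h import *
for tag in('top0','side0'):
    W=world(tag).reshape(-1,3); 
    a=np.deg2rad(-6.0); ex=np.array([np.cos(a),np.sin(a)]); ey=np.array([-ex[1],ex[0]])
    m=(W[:,0]>.5)&(W[:,0]<.85)&(W[:,1]>-.3)&(W[:,1]<.2); W=W[m]
    c=W[(W[:,2]>.157)&(W[:,2]<.168)]
    r=cv2.minAreaRect((c[:,:2]*1000).astype(np.float32)); print(tag,'cover',r)
    O=np.array([.6129,-.0647]); R=np.c_[(W[:,:2]-O)@ex,(W[:,:2]-O)@ey,W[:,2]]*1000
    f=(abs(R[:,0])<25)&(R[:,2]>40)&(R[:,2]<135)
    for lo,hi in((-165,-90),(-80,-10),(10,80),(90,165)):
        g=R[f&(R[:,1]>lo)&(R[:,1]<hi)]
        print('front',lo,hi,len(g),np.round(np.percentile(g[:,0],[5,25,50,75,95]),1))
    t=R[(R[:,2]>150)&(R[:,0]<35)&(R[:,0]>-30)]
    for s in(1,-1):
        g=t[t[:,1]*s>0]
        if len(g): print('tab',s,len(g),np.round(np.percentile(g,[3,50,97],axis=0),1).tolist())
    # wheel in left bin
    g=R[(R[:,1]>12)&(R[:,1]<165)&(R[:,0]>8)&(R[:,0]<110)&(R[:,2]>70)&(R[:,2]<112)]
    if len(g): print('inbin',len(g),np.round(np.percentile(g,[3,25,50,75,97],axis=0),1).tolist())
```

```text
top0 cover ((689.036865234375, -73.009765625), (359.71575927734375, 152.3873291015625), 83.93048858642578)
front -165 -90 169 [-1.2  0.3  1.   1.5 13.2]
front -80 -10 154 [-1.3  0.3  0.9  1.5  2.7]
front 10 80 149 [-1.2  0.6  1.1  1.6  2.3]
front 90 165 165 [-1.3  0.5  1.2  1.7 14.9]
tab 1 114 [[0.6, 57.8, 151.0], [2.0, 85.0, 185.6], [8.9, 114.3, 193.0]]
tab -1 113 [[0.2, -113.2, 150.9], [1.8, -85.0, 184.9], [8.1, -57.1, 192.6]]
inbin 195 [[31.0, 60.3, 79.6], [41.9, 69.6, 97.3], [52.8, 80.2, 101.7], [64.1, 90.6, 104.5], [76.8, 159.7, 108.2]]
side0 cover ((687.9404296875, -72.49917602539062), (363.9328918457031, 150.6417236328125), 83.98699188232422)
front -165 -90 529 [-1.5  0.3  2.6 15.8 23. ]
front -80 -10 222 [-1.9  0.   0.4  0.6 22.9]
front 10 80 204 [-1.8  0.   0.4  0.9 21.7]
front 90 165 157 [-1.8 -0.   0.4  0.7  8.6]
tab 1 137 [[0.2, 54.6, 152.8], [1.7, 75.0, 180.5], [7.6, 111.4, 188.9]]
tab -1 189 [[0.1, -116.8, 151.5], [1.7, -94.4, 181.4], [7.7, -60.7, 189.4]]
inbin 570 [[21.1, 58.9, 71.6], [38.0, 62.3, 83.8], [51.6, 78.5, 92.9], [64.9, 157.6, 99.7], [79.6, 160.8, 106.1]]
```

```bash
python3 -m jog '[[[0,0,-0.1],[2,2,2],0],[[0,0,-0.2],[5,6,4],0],[[0,0,-0.3],[8,10,6],0],[[0,0,-0.412],[11,14,6],0],[[0,0,-0.412],[14,17,6],0],[[0,0,-0.412],[17,20,6],0],[[0,0,-0.412],[20,23.5,6],0],[[0,0,-0.412],[23,27,6],0],[[0,0,-0.412],[26,30.5,6],0],[[0,0,-0.412],[29,34,6],0]]'
```

```text
clock: 1.15
position: [0.4646, -0.2064, 0.2993]
eef_rot: [[-0.105, -0.0, 0.994], [-0.994, 0.0, -0.105], [-0.0, -1.0, -0.0]]
contact_force: [0.5, -0.1, -0.8]
width: -0.0
```

```bash
python3 -m jog '[[[0,0,0],[3,3.5,0],0],[[0,0,0],[6,7,0],0],[[0,0,0],[9,10.5,0],0],[[0,0,0],[12,14,0],0],[[0,0,0],[15,17.5,0],0],[[0,0,0],[17.5,20.5,0],0],[[0,0,0],[19.1,22.5,0],0],[[0,0,0],[19.1,22.5,0],0],[[0,0,0],[19.1,22.5,0],0]]'
cat >> h.py <<'E'
O=np.array([.6137,-.0648]); EX=np.array([.9945,-.1045]); EY=np.array([.1045,.9945])
def tow(x,y): return O+(x*EX+y*EY)/1000
def torack(p): d=(np.asarray(p)[:2]-O)*1000; return np.r_[d@EX,d@EY,p[2]*1000]
def where():
    s=status.get_state(); print('t',round(s['clock'],2),'pos',np.round(s['position'],4),'rack',np.round(torack(s['position']),1),'F',np.round(s['contact_force'],1),'w',round(s['width'],3)); print(np.round(s['eef_rot'],3).tolist(),np.round(s['q'],0)); return s
E
python3 -c "
from h import *
where();snap('wrist','w1')"
```

```text
clock: 2.05
position: [0.6545, 0.0169, 0.2987]
eef_rot: [[-0.105, -0.001, 0.995], [-0.995, -0.0, -0.105], [0.0, -1.0, -0.001]]
contact_force: [0.4, 0.1, 0.9]
width: 0.008
t 2.05 pos [0.6545 0.0169 0.2987] rack [ 32.   85.5 298.7] F [0.4 0.1 0.9] w 0.008
[[-0.105, -0.001, 0.995], [-0.995, -0.0, -0.105], [0.0, -1.0, -0.001]] [ -8.  46.   9.  59.  -7.  75. -96.]
```

View pics/w1.png

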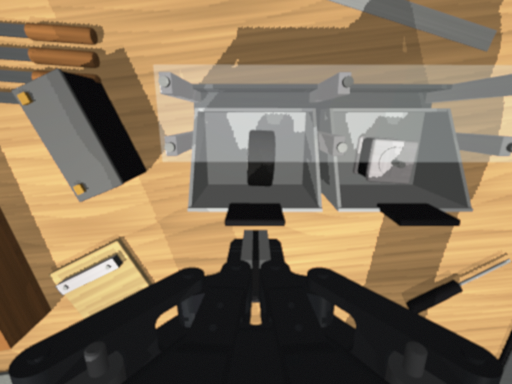

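```bash
python3 -m jog '[[[0,0,0],[0,0.05,-4],0],[[0,0,0],[0,0.05,-8],0],[[0,0,0],[0,0.05,-11],0],[[0,0,0],[0,0.05,-12.7],0],[[0,0,0],[0,0.05,-12.7],0],[[0,0,0],[0,0.05,-12.7],0]]'; python3 -c "
from h import *
where();snap('side','s1')
im=cv2.imread('pics/s1.png'); cv2.imwrite('pics/c3.png',cv2.resize(im[60:290,270:450],None,fx=2.5,fy=2.5))"
```

```text
clock: 2.7
position: [0.6548, 0.0167, 0.1733]
eef_rot: [[-0.106, 0.001, 0.994], [-0.994, -0.0, -0.106], [0.0, -1.0, 0.001]]
contact_force: [0.2, 0.1, 0.1]
width: -0.001
t 2.7 pos [0.6548 0.0167 0.1733] rack [ 32.3  85.3 173.3] F [0.2 0.1 0.1] w -0.001
[[-0.106, 0.001, 0.994], [-0.994, -0.0, -0.106], [0.0, -1.0, 0.001]] [ -8.  52.   8.  71.  -7.  57. -95.]
```

View pics/c3.png

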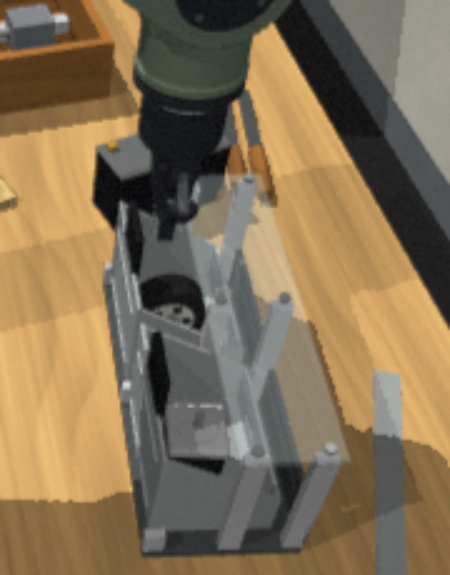

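```bash
python3 -m jog '[[[0,0,0],[-0.7,0.07,0],0],[[0,0,0],[-1.4,0.15,0],0],[[0,0,0],[-2.7,0.28,0],0],[[0,0,0],[-4.1,0.43,-0.1],0],[[0,0,0],[-5.4,0.57,-0.4],0],[[0,0,0],[-6.75,0.71,-0.8],0],[[0,0,0],[-8.1,0.85,-1.3],0],[[0,0,0],[-9.35,0.98,-2],0],[[0,0,0],[-9.35,0.98,-2],0]]'; python3 -c "
from h import *
where()"
```

```text
clock: 3.65
position: [0.5608, 0.0272, 0.1533]
eef_rot: [[-0.105, 0.001, 0.994], [-0.994, 0.0, -0.105], [-0.0, -1.0, 0.001]]
contact_force: [-0.5, -0.0, 0.1]
width: 0.004
t 3.65 pos [0.5608 0.0272 0.1533] rack [-62.2  86.  153.3] F [-0.5 -0.   0.1] w 0.004
[[-0.105, 0.001, 0.994], [-0.994, 0.0, -0.105], [-0.0, -1.0, 0.001]] [-10.  46.   7.  94.  -8.  40. -95.]
```

```bash
python3 -c "
from h import *
snap('side','s2')
im=cv2.imread('pics/s2.png'); cv2.imwrite('pics/c4.png',cv2.resize(im[60:290,250:430],None,fx=2.5,fy=2.5))"
```

```text
(no output)
```

View pics/c4.png

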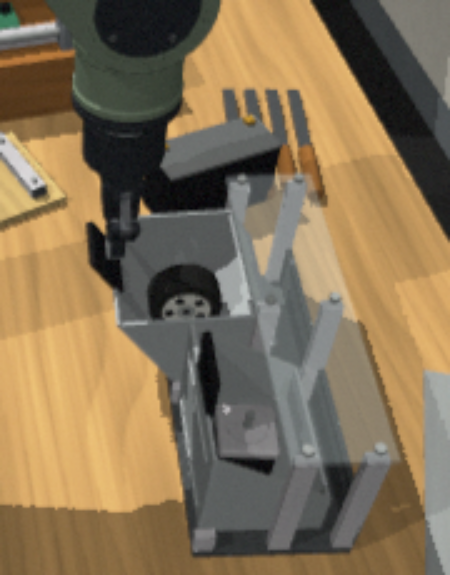

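```bash
python3 -m jog '[[[0,0,0],[-1.1,0.12,-0.8],0],[[0,0,0],[-2.2,0.23,-1.7],0],[[0,0,0],[-2.9,0.3,-2.5],0],[[0,0,0],[-3.6,0.38,-3.2],0],[[0,0,0],[-3.9,0.41,-3.5],0],[[0,0,0],[-4.1,0.43,-3.8],0],[[0,0,0],[-4.2,0.44,-4.0],0],[[0,0,0],[-4.2,0.44,-4.0],0]]'; python3 -c "
from h import *
where();snap('side','s3')
im=cv2.imread('pics/s3.png'); cv2.imwrite('pics/c5.png',cv2.resize(im[60:290,250:430],None,fx=2.5,fy=2.5))"
```

```text
clock: 4.5
position: [0.5241, 0.0311, 0.1171]
eef_rot: [[-0.106, 0.013, 0.994], [-0.994, 0.001, -0.106], [-0.002, -1.0, 0.013]]
contact_force: [2.0, -1.7, 81.1]
width: -0.003
t 4.5 pos [0.5241 0.0311 0.1171] rack [-99.1  86.  117.1] F [ 2.  -1.7 81.1] w -0.003
[[-0.106, 0.013, 0.994], [-0.994, 0.001, -0.106], [-0.002, -1.0, 0.013]] [-10.  47.   6. 104.  -9.  29. -94.]
```

View pics/c5.png

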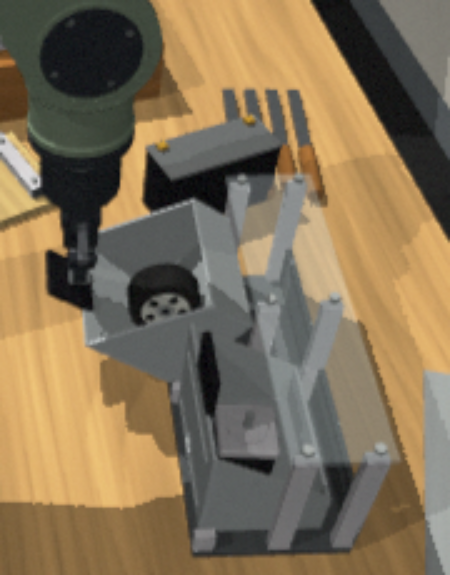

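At the end stop (81 N up). Back off and look.

```bash
python3 -m jog '[[[0,0,0],[0.3,0,2],0],[[0,0,0],[1,0,5],2],[[0,0,0],[2,0,9],7],[[0,0,0],[3,0,13],7],[[0,0,0],[5,-0.2,16],7],[[0,0,0],[7,-0.5,17],7],[[0,0,0],[7,-0.5,17],7],[[0,0,0],[7,-0.5,17],7]]'; python3 -c "
from h import *
where();snap('wrist','w2');snap('side','s4');snap('top','t4')"
```

```text
clock: 5.35
position: [0.5891, 0.0264, 0.2823]
eef_rot: [[-0.105, -0.0, 0.994], [-0.994, 0.0, -0.105], [-0.0, -1.0, -0.0]]
contact_force: [-0.2, -0.2, -0.0]
width: 0.817
t 5.35 pos [0.5891 0.0264 0.2823] rack [-34.   88.2 282.3] F [-0.2 -0.2 -0. ] w 0.817
[[-0.105, -0.0, 0.994], [-0.994, 0.0, -0.105], [-0.0, -1.0, -0.0]] [-10.  40.   9.  78.  -7.  63. -96.]
```

View pics/w2.png

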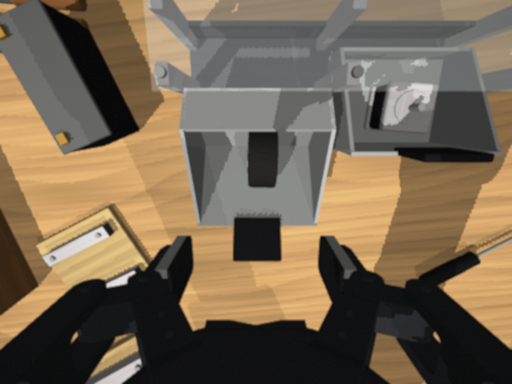

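View pics/s4.png

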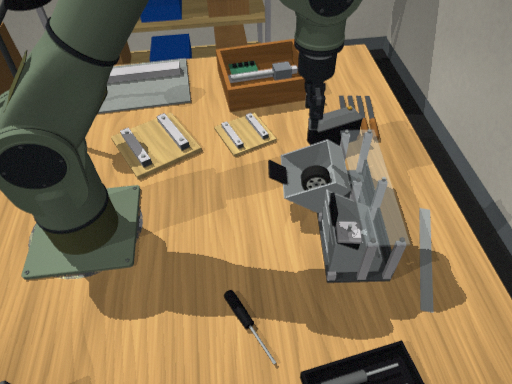

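Run:
```python
from h import *
z=np.load('pics/w2.npz'); p=z['p'].astype(int); W=world('w2')
m=np.zeros(p.shape[:2],bool); m[125:195,235:290]=True; m&=p.max(2)<75
q=W[m]; R=np.array([torack(x) for x in q if np.isfinite(x[0])])
print(len(R),np.round(np.percentile(R,[2,25,50,75,98],axis=0),1).tolist())
# circle fit in x,z
g=R[(R[:,2]>70)]
from scipy.optimize import least_squares
s=least_squares(lambda c:np.hypot(g[:,0]-c[0],g[:,2]-c[1])-38,[-10,83],loss='soft_l1'); print(s.x,np.abs(s.fun).mean())
# axle yaw: edges y per x
for lo in range(-45,30,12):
    k=g[(g[:,0]>lo)&(g[:,0]<lo+12)]
    if len(k)>10: print(lo,np.round(np.percentile(k[:,1],[3,50,97]),1))
v=W[225:260,237:278].reshape(-1,3); T=np.array([torack(x) for x in v]); print('tab',np.round(np.nanpercentile(T,[3,50,97],axis=0),1).tolist())
# back wall top
for v in (88,92,100,110,120,128): print(v,np.round(torack(W[v,220]),1))
```

```text
1610 [[-40.9, 64.4, 102.9], [-22.1, 72.3, 112.2], [-6.5, 80.6, 116.9], [7.8, 88.9, 119.4], [20.3, 96.8, 121.3]]
[-9.42590606 82.23521958] 0.6196584187598251
-45 [66.5 80.8 96.1]
-33 [65.7 81.  96.9]
-21 [65.4 81.1 96.4]
-9 [65.5 81.2 96.7]
3 [64.4 80.  95.6]
15 [64.3 79.9 95.6]
tab [[-127.4, 62.8, 101.6], [-111.0, 86.7, 113.6], [-94.1, 110.4, 125.3]]
88 [ 62.3 120.  160.5]
92 [ 62.5 125.1 120.4]
100 [ 54.4 124.7 126.1]
110 [ 44.4 124.1 133.5]
120 [ 34.8 123.5 141.6]
128 [ 27.3 123.1 146.7]
```

```bash
python3 -m jog '[[[0,0,0],[1.4,-0.9,-2],7],[[0,0,0],[1.4,-0.9,-6],7],[[0,0,0],[1.4,-0.9,-10],7],[[0,0,0],[1.4,-0.9,-14],7],[[0,0,0],[1.4,-0.9,-17],7],[[0,0,0],[1.4,-0.9,-19],7],[[0,0,0],[1.4,-0.9,-20.1],7],[[0,0,0],[1.4,-0.9,-20.1],7],[[0,0,0],[1.4,-0.9,-20.1],7]]' 35; python3 -c "
from h import *
where();snap('wrist','w3')"
```

```text
clock: 6.4
position: [0.6034, 0.0176, 0.0821]
eef_rot: [[-0.105, 0.001, 0.994], [-0.994, 0.0, -0.105], [-0.0, -1.0, 0.001]]
contact_force: [0.1, 0.2, 0.5]
width: 0.821
t 6.4 pos [0.6034 0.0176 0.0821] rack [-18.8  80.8  82.1] F [0.1 0.2 0.5] w 0.821
[[-0.105, 0.001, 0.994], [-0.994, 0.0, -0.105], [-0.0, -1.0, 0.001]] [ -8.  55.   6.  88.  -9.  38. -93.]
```

View pics/w3.png

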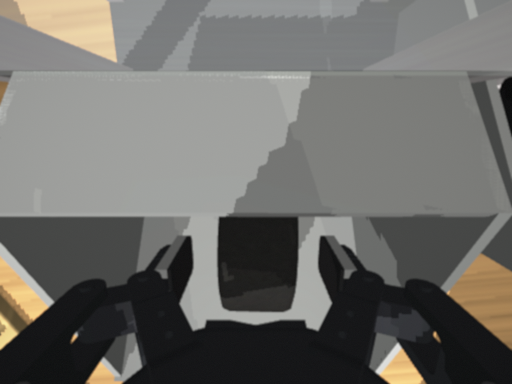

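The wheel (218–298, 215–310) is centred between the fingers, with no contact. Close.

```bash
python3 -m jog '[[[0,0,0],[0,0,0],4.5],[[0,0,0],[0,0,0],2.5],[[0,0,0],[0,0,0],2.5],[[0,0,0],[0,0,0],2.5],[[0,0,0],[0,0,0],2.5],[[0,0,0],[0,0,0],2.5],[[0,0,0],[-0.3,0,0.6],2.5],[[0,0,0],[-0.8,0.1,1.6],2.5],[[0,0,0],[-1.2,0.1,2.6],2.5],[[0,0,0],[-1.2,0.1,2.6],2.5]]' 35; python3 -c "
from h import *
where();snap('wrist','w4');snap('side','s5')
im=cv2.imread('pics/s5.png'); cv2.imwrite('pics/c6.png',cv2.resize(im[60:290,250:430],None,fx=2.5,fy=2.5))"
```

```text
clock: 7.45
position: [0.5913, 0.0187, 0.1091]
eef_rot: [[-0.105, 0.002, 0.994], [-0.994, 0.0, -0.105], [-0.0, -1.0, 0.002]]
contact_force: [0.6, -1.0, -2.8]
width: 0.393
t 7.45 pos [0.5913 0.0187 0.1091] rack [-31.   80.7 109.1] F [ 0.6 -1.  -2.8] w 0.393
[[-0.105, 0.002, 0.994], [-0.994, 0.0, -0.105], [-0.0, -1.0, 0.002]] [ -8.  52.   7.  90.  -8.  39. -93.]
```

View pics/c6.png

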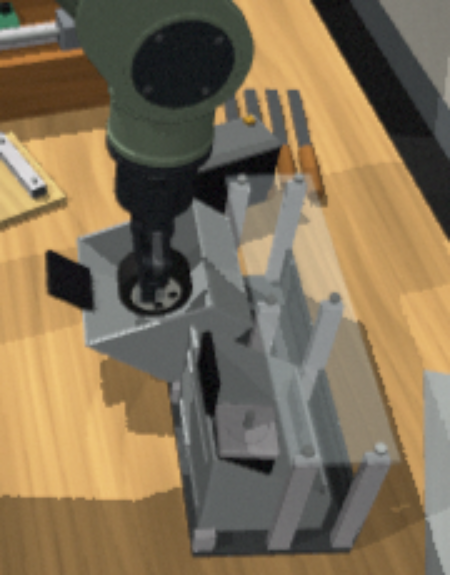

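View pics/w4.png

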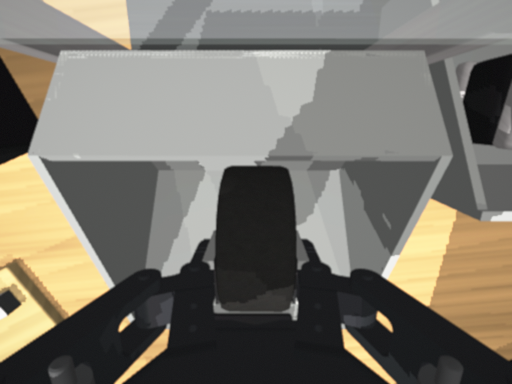

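```bash
python3 -m jog '[[[0,0,0],[-0.8,0.1,2],2.5],[[0,0,0],[-1.8,0.2,5],2.5],[[0,0,0],[-2.2,0.3,8.5],2.5],[[0,0,0],[-2.5,1,12],2.5],[[0,0,0.1],[-4,4,13],2.5],[[0,0,0.2],[-6,8,13],2.5],[[0,0,0.3],[-8,12,13],2.5],[[0,0,0.4],[-10,16,13],2.5],[[0,0,0.466],[-12,20,13],2.5],[[0,0,0.466],[-14,24,13],2.5]]'; python3 -m jog '[[[0,0,0],[-0.7,3,-0.5],2.5],[[0,0,0],[-0.9,4.5,-2],2.5],[[0,0,0],[-0.9,4.8,-4],2.5],[[0,0,0],[-0.9,4.8,-5],2.5],[[0,0,0],[-0.9,4.8,-5],2.5],[[0,0,0],[-0.9,4.8,-5],2.5]]';python3 -c "
from h import *
where();snap('wrist','w5');snap('side','s6');snap('top','t6')
im=cv2.imread('pics/s6.png'); cv2.imwrite('pics/c7.png',cv2.resize(im[50:200,180:330],None,fx=4,fy=4))"
```

```text
clock: 8.55
position: [0.4502, 0.2599, 0.2371]
eef_rot: [[0.355, -0.0, 0.935], [-0.935, 0.0, 0.355], [-0.0, -1.0, -0.0]]
contact_force: [1.3, 0.5, -1.5]
width: 0.392
clock: 9.15
position: [0.4427, 0.3059, 0.1876]
eef_rot: [[0.352, 0.0, 0.936], [-0.936, -0.0, 0.352], [0.0, -1.0, 0.0]]
contact_force: [0.2, -0.9, -2.5]
width: 0.391
t 9.15 pos [0.4427 0.3059 0.1876] rack [-208.8  350.8  187.6] F [ 0.2 -0.9 -2.5] w 0.391
[[0.352, 0.0, 0.936], [-0.936, -0.0, 0.352], [0.0, -1.0, 0.0]] [ -40.   41.    3.   97.   -3.   42. -104.]
```

View pics/c7.png

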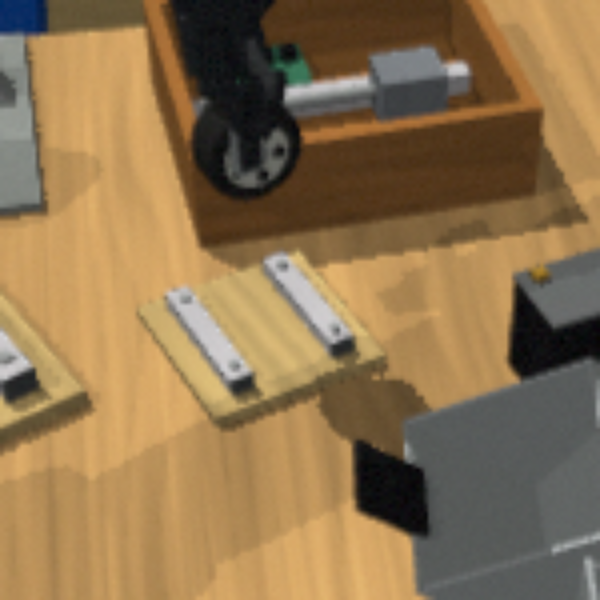

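View pics/w5.png

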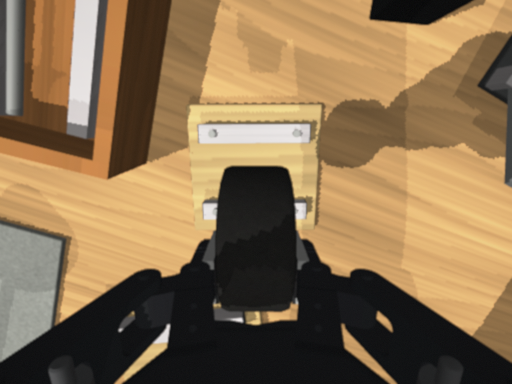

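View pics/t6.png

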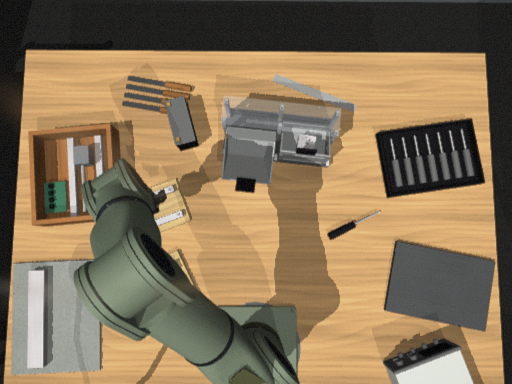

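Run:
```python
from h import *
from scipy.optimize import least_squares
z=np.load('pics/w5.npz'); p=z['p'].astype(int); W=world('w5')
a=np.deg2rad(20.7); ux=np.array([np.cos(a),np.sin(a)]); uy=np.array([-ux[1],ux[0]]); S=np.array([.4515,.3105])
C=np.concatenate([((W[...,:2]-S)@ux)[...,None],((W[...,:2]-S)@uy)[...,None],W[...,2:]],-1)*1000
m=np.zeros(p.shape[:2],bool); m[165:305,222:292]=True; m&=(p.max(2)<75)&(C[...,2]>100)
g=C[m]; s=least_squares(lambda c:np.hypot(g[:,0]-c[0],g[:,2]-c[1])-38,[0,190],loss='soft_l1'); print('wheel x,z',s.x,np.abs(s.fun).mean(),len(g))
m=np.zeros(p.shape[:2],bool); m[160:310,205:305]=True
k=C[m&(p.max(2)<75)&(C[...,2]>150)]
for lo in range(-30,40,12):
    q=k[(k[:,0]>lo)&(k[:,0]<lo+12)]
    if len(q)>10: print(lo,np.round(np.percentile(q[:,1],[3,50,97]),1))
# bars
M=((C[...,2]>22)&(C[...,2]<34)&(np.abs(C[...,0])<70)&(np.abs(C[...,1])<80)).astype(np.uint8)
n,L,st,_=cv2.connectedComponentsWithStats(M)
for i in range(1,n):
    if st[i,4]>150:
        q=C[L==i]; r=cv2.minAreaRect(q[:,:2].astype(np.float32)); print('bar',st[i],np.round(r[0],1),np.round(r[1],1),round(r[2],1),np.round(np.percentile(q,[2,50,98],axis=0),1).tolist())
b=C[(np.abs(C[...,2]-12)<4)&(np.abs(C[...,0])<90)&(np.abs(C[...,1])<90)]
print('board',np.round(np.percentile(b,[1,50,99],axis=0),1).tolist())
s=status.get_state()['position'];print('tcp',(s[:2]-S)@ux,(s[:2]-S)@uy)
```

```text
wheel x,z [ -0.3509601  188.03118965] 0.4274230101054315 9511
-30 [-15.5   0.1  16.3]
-18 [-18.9  -0.8  17.8]
-6 [-21.4   0.4  21.4]
6 [-16.2  -0.4  15. ]
18 [-15.8  -0.8  14.4]
30 [-15.4  -0.9  13.8]
bar [ 197  123  114   20 2138] [45.9  0.9] [121.2  19.9] 89.9 [[36.0, -57.3, 26.4], [45.6, 0.7, 27.9], [54.9, 58.7, 31.0]]
bar [202 201  16  18 242] [-41.9  52.4] [17.2 19.5] 89.5 [[-51.5, 44.7, 24.8], [-40.5, 52.9, 28.0], [-32.2, 60.7, 31.6]]
bar [295 201  12  18 202] [-42. -53.] [20.2 13.7] 0.5 [[-51.7, -59.6, 23.1], [-40.6, -53.4, 27.9], [-32.0, -46.8, 29.5]]
board [[-69.4, -73.2, 10.2], [23.4, 3.1, 11.9], [75.7, 74.4, 13.6]]
tcp -0.00980918006308511 -0.0007009624865623379
```

```bash
python3 -m jog '[[[0,0,0],[0.17,0.06,-3],2.5],[[0,0,0],[0.17,0.06,-6],2.5],[[0,0,0],[0.17,0.06,-9],2.5],[[0,0,0],[0.17,0.06,-10.5],2.5],[[0,0,0],[0.17,0.06,-11],2.5],[[0,0,0],[0.17,0.06,-11],2.5]]';python3 - <<'E'
from h import *
from scipy.optimize import least_squares
where();snap('wrist','w6');snap('side','s7')
im=cv2.imread('pics/s7.png'); cv2.imwrite('pics/c8.png',cv2.resize(im[80:180,190:300],None,fx=6,fy=6,interpolation=cv2.INTER_CUBIC))
z=np.load('pics/w6.npz'); p=z['p'].astype(int); W=world('w6')
a=np.deg2rad(20.7); ux=np.array([np.cos(a),np.sin(a)]); uy=np.array([-ux[1],ux[0]]); S=np.array([.4515,.3105])
C=np.concatenate([((W[...,:2]-S)@ux)[...,None],((W[...,:2]-S)@uy)[...,None],W[...,2:]],-1)*1000
m=np.zeros(p.shape[:2],bool); m[165:305,222:292]=True; m&=(p.max(2)<75)&(C[...,2]>45)
g=C[m]; s=least_squares(lambda c:np.hypot(g[:,0]-c[0],g[:,2]-c[1])-38,[0,75],loss='soft_l1'); print('wheel x,z',s.x,np.abs(s.fun).mean(),len(g))
M=((C[...,2]>22)&(C[...,2]<34)&(np.abs(C[...,0])<70)&(np.abs(C[...,1])<80)).astype(np.uint8)
n,L,st,_=cv2.connectedComponentsWithStats(M)
for i in range(1,n):
    if st[i,4]>100:
        q=C[L==i]; print('bar',st[i],np.round(np.percentile(q,[2,50,98],axis=0),1).tolist())
W=world('s7');C=np.concatenate([((W[...,:2]-S)@ux)[...,None],((W[...,:2]-S)@uy)[...,None],W[...,2:]],-1)*1000
M=((C[...,2]>22)&(C[...,2]<34)&(np.abs(C[...,0])<70)&(np.abs(C[...,1])<80)).astype(np.uint8)
n,L,st,_=cv2.connectedComponentsWithStats(M)
for i in range(1,n):
    if st[i,4]>30:
        q=C[L==i]; print('side bar',st[i],np.round(np.percentile(q,[2,50,98],axis=0),1).tolist())
E
```

```text
clock: 9.9
position: [0.444, 0.3071, 0.0775]
eef_rot: [[0.353, -0.0, 0.936], [-0.936, 0.0, 0.353], [-0.0, -1.0, 0.0]]
contact_force: [0.1, 0.5, -2.1]
width: 0.396
t 9.9 pos [0.444  0.3071 0.0775] rack [-207.6  352.2   77.5] F [ 0.1  0.5 -2.1] w 0.396
[[0.353, -0.0, 0.936], [-0.936, 0.0, 0.353], [-0.0, -1.0, 0.0]] [ -39.   52.    2.  102.   -4.   27. -104.]
wheel x,z [ 1.33051709 77.94000562] 0.43252139599951034 9567
bar [ 164  129  181   31 5340] [[36.2, -57.0, 26.3], [46.0, 0.9, 28.0], [55.5, 58.8, 31.1]]
bar [176 245  21  27 341] [[-49.4, 46.6, 22.6], [-37.1, 55.3, 27.8], [-32.1, 60.8, 29.1]]
bar [315 245  20  27 304] [[-47.9, -59.5, 22.7], [-36.5, -54.3, 27.7], [-32.0, -46.6, 29.1]]
side bar [253 120  16  18 107] [[34.0, -61.7, 22.8], [42.9, -28.0, 26.5], [52.8, 14.6, 30.5]]
side bar [221 122  22  25 177] [[-55.0, -61.7, 23.1], [-45.4, -6.1, 26.6], [-35.0, 56.9, 30.1]]
```

View pics/c8.png

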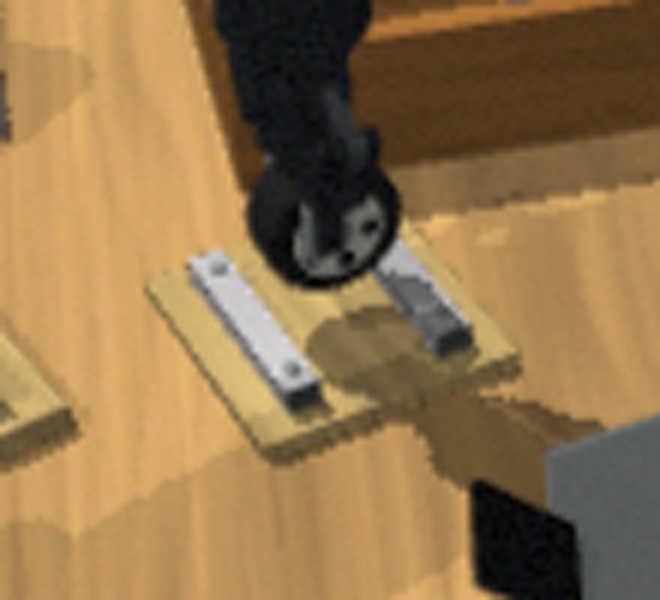

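```bash
python3 -m jog '[[[0,0,0],[0.06,0.02,-0.8],2.5],[[0,0,0],[0.06,0.02,-1.5],2.5],[[0,0,0],[0.06,0.02,-2],2.5],[[0,0,0],[0.06,0.02,-2.4],2.5],[[0,0,0],[0.06,0.02,-2.6],2.5],[[0,0,0],[0.06,0.02,-2.6],2.5],[[0,0,0],[0.06,0.02,-2.6],2.5]]'
```

```text
clock: 10.7
position: [0.4445, 0.3074, 0.0514]
eef_rot: [[0.353, 0.0, 0.936], [-0.936, 0.0, 0.353], [-0.0, -1.0, 0.0]]
contact_force: [-0.2, -0.1, -2.3]
width: 0.397
```

```bash
python3 -m jog '[[[0,0,0],[0,0,-0.07],2.5],[[0,0,0],[0,0,-0.14],2.5],[[0,0,0],[0,0,-0.2],2.5],[[0,0,0],[0,0,-0.2],2.5],[[0,0,0],[0,0,-0.2],2.5]]'
python3 - <<'E'
from h import *
snap('wrist','w7');snap('side','s8')
im=cv2.imread('pics/s8.png'); cv2.imwrite('pics/c9.png',cv2.resize(im[80:180,190:300],None,fx=6,fy=6,interpolation=cv2.INTER_CUBIC))
E
```

```text
clock: 11.2
position: [0.4445, 0.3074, 0.0493]
eef_rot: [[0.353, 0.0, 0.936], [-0.936, 0.0, 0.353], [-0.0, -1.0, 0.0]]
contact_force: [-0.2, -0.3, -1.0]
width: 0.395
```

View pics/c9.png

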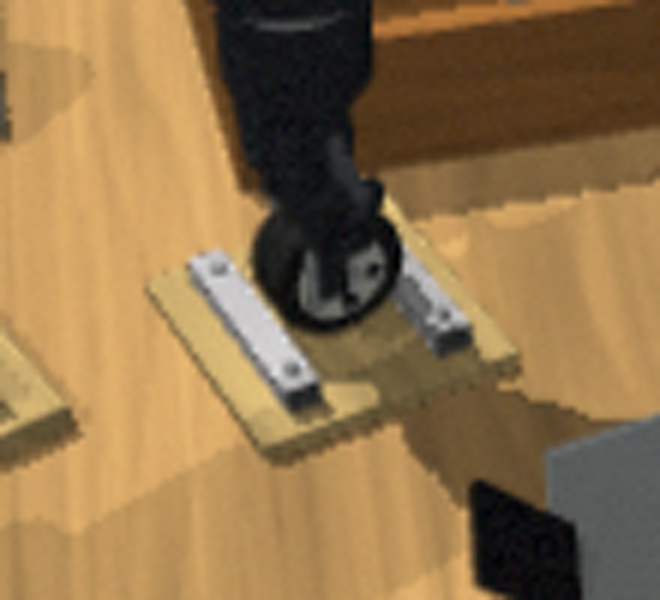

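```bash
python3 -m jog '[[[0,0,0],[0,0,-0.05],2.5],[[0,0,0],[0,0,-0.05],2.5],[[0,0,0],[0,0,-0.05],2.5]]'
```

```text
clock: 11.6
position: [0.4445, 0.3074, 0.0492]
eef_rot: [[0.353, 0.0, 0.936], [-0.936, 0.0, 0.353], [-0.0, -1.0, 0.0]]
contact_force: [-1.6, -0.8, 9.1]
width: 0.39
```

```bash
python3 -m jog '[[[0,0,0],[0,0,0.05],3.4],[[0,0,0],[0,0,0.05],3.8],[[0,0,0],[0,0,0.05],4.4],[[0,0,0],[0,0,0.05],5.2],[[0,0,0],[0,0,0.05],6],[[0,0,0],[0,0,0.05],6],[[0,0,0],[0,0,0.05],6]]'
python3 - <<'E'
from h import *
snap('wrist','w8');snap('side','s9')
im=cv2.imread('pics/s9.png'); cv2.imwrite('pics/c10.png',cv2.resize(im[80:180,190:300],None,fx=6,fy=6,interpolation=cv2.INTER_CUBIC))
E
```

```text
clock: 12.3
position: [0.4445, 0.3074, 0.0493]
eef_rot: [[0.353, -0.0, 0.936], [-0.936, 0.0, 0.353], [-0.0, -1.0, 0.0]]
contact_force: [0.0, -0.3, -0.3]
width: 0.702
```

View pics/c10.png

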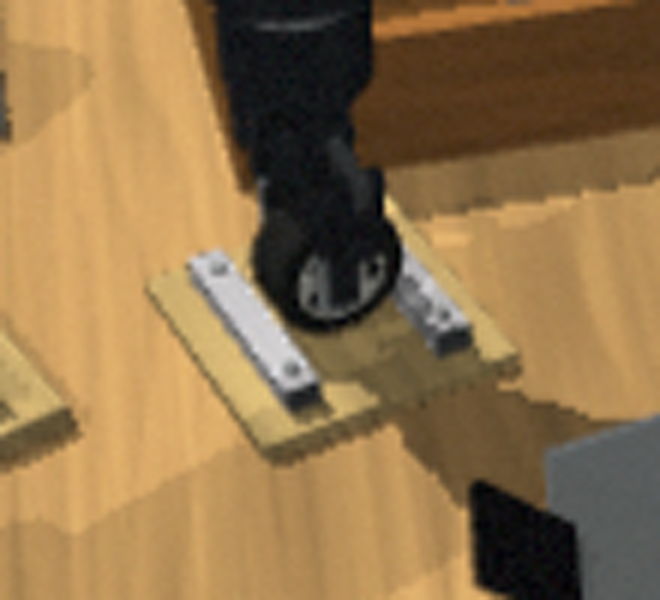

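View pics/w8.png

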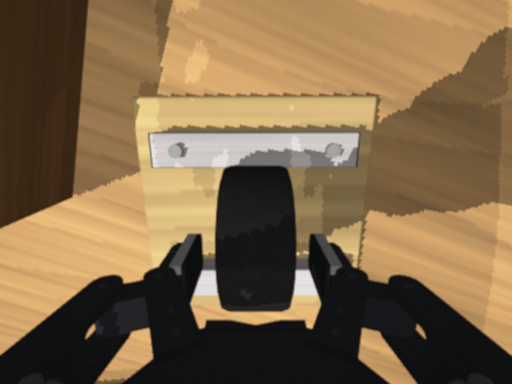

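```bash
python3 -m jog '[[[0,0,0],[0,0,1],6],[[0,0,0],[0,0,3],6],[[0,0,0],[0,0,7],6],[[0,0,0],[0,0,11],6],[[0,0,0],[0,0,15],6],[[0,0,-0.1],[0.3,-3,18],3],[[0,0,-0.2],[0.5,-7,18],0],[[0,0,-0.3],[0.8,-11,18],0],[[0,0,-0.4],[1,-15,18],0],[[0,0,-0.466],[1.2,-19,18],0]]'; python3 -m jog '[[[0,0,0],[0.1,-4,0],0],[[0,0,0],[0.2,-8,0],0],[[0,0,0],[0.2,-8,0],0],[[0,0,0],[0.2,-8,0],0]]'
python3 - <<'E'
from h import *
where()
snap('wrist','w9');snap('side','s10');snap('top','t10')
im=cv2.imread('pics/s10.png'); cv2.imwrite('pics/c11.png',cv2.resize(im[80:210,190:320],None,fx=4.5,fy=4.5,interpolation=cv2.INTER_CUBIC))
E
```

```text
clock: 13.4
position: [0.4561, 0.1159, 0.23]
eef_rot: [[-0.109, 0.001, 0.994], [-0.994, 0.0, -0.109], [-0.001, -1.0, 0.001]]
contact_force: [0.1, -0.6, -0.5]
width: -0.001
clock: 13.8
position: [0.4584, 0.037, 0.2299]
eef_rot: [[-0.107, 0.001, 0.994], [-0.994, 0.001, -0.107], [-0.001, -1.0, 0.0]]
contact_force: [-0.6, -0.0, 0.2]
width: 0.002
t 13.8 pos [0.4584 0.037  0.2299] rack [-165.    85.   229.9] F [-0.6 -0.   0.2] w 0.002
[[-0.107, 0.001, 0.994], [-0.994, 0.001, -0.107], [-0.001, -1.0, 0.0]] [-14.  32.   9. 109.  -7.  39. -97.]
```

View pics/c11.png

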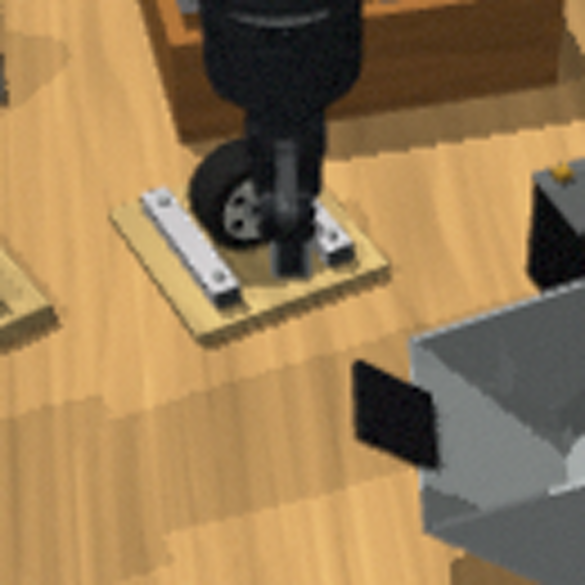

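View pics/w9.png

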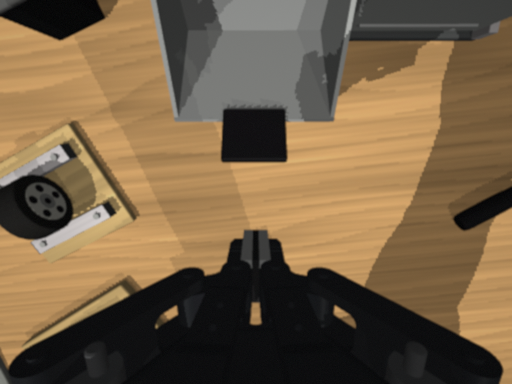

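```bash
python3 -c "
from h import *
T=np.array(get_calibration('wrist')['camera_from_world']); c=-T[:3,:3].T@T[:3,3]; s=status.get_state(); print(torack(c)-torack(s['position']))"
python3 -m jog '[[[0,0,0],[0,0,-4],0],[[0,0,0],[0,0,-8],0],[[0,0,0],[0,0,-11],0],[[0,0,0],[0,0,-12.7],0],[[0,0,0],[0,0,-12.7],0]]'
```

```text
[ 70.42624726   0.61563083 134.63086605]
clock: 14.45
position: [0.4576, 0.0381, 0.1007]
eef_rot: [[-0.104, -0.003, 0.995], [-0.995, -0.0, -0.104], [0.0, -1.0, -0.003]]
contact_force: [1.1, -0.3, -0.4]
width: -0.0
```

```bash
python3 -m jog '[[[0,0,0],[1,-0.1,0],0],[[0,0,0],[2,-0.2,0],0],[[0,0,0],[2.8,-0.3,1],0],[[0,0,0],[3.6,-0.38,1.9],0],[[0,0,0],[4.8,-0.5,3],0],[[0,0,0],[6.05,-0.64,4],0],[[0,0,0],[7.5,-0.8,4.9],0],[[0,0,0],[8.95,-0.94,5.6],0],[[0,0,0],[8.95,-0.94,5.6],0]]';  python3 - <<'E'
from h import *
where()
snap('side','s11')
im=cv2.imread('pics/s11.png'); cv2.imwrite('pics/c12.png',cv2.resize(im[60:290,230:430],None,fx=2.5,fy=2.5,interpolation=cv2.INTER_CUBIC))
E
```

```text
clock: 15.35
position: [0.5492, 0.0284, 0.16]
eef_rot: [[-0.104, 0.003, 0.995], [-0.995, 0.0, -0.104], [-0.0, -1.0, 0.003]]
contact_force: [-0.1, -0.5, -0.3]
width: 0.0
t 15.35 pos [0.5492 0.0284 0.16  ] rack [-73.8  86.  160. ] F [-0.1 -0.5 -0.3] w 0.0
[[-0.104, 0.003, 0.995], [-0.995, 0.0, -0.104], [-0.0, -1.0, 0.003]] [-10.  45.   7.  96.  -8.  39. -95.]
```

View pics/c12.png

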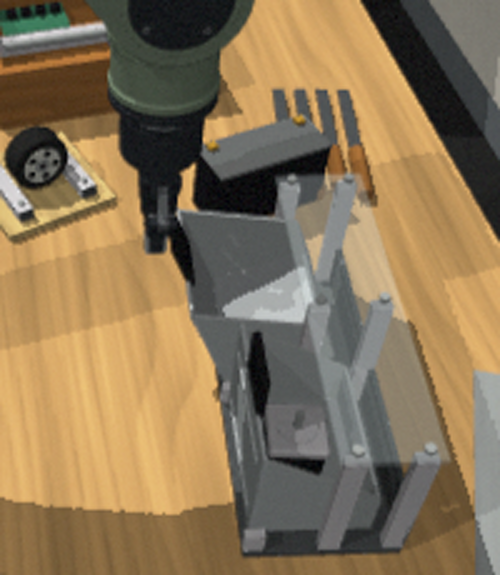

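```bash
python3 -m jog '[[[0,0,0],[1.5,-0.15,0.5],0],[[0,0,0],[3,-0.31,1],0],[[0,0,0],[4.2,-0.44,1.2],0],[[0,0,0],[5.4,-0.57,1.3],0],[[0,0,0],[6,-0.63,1.3],0],[[0,0,0],[6.4,-0.67,1.3],0],[[0,0,0],[6.4,-0.67,1.3],0]]';  python3 - <<'E'
from h import *
where()
E
```

```text
clock: 16.1
position: [0.6118, 0.0214, 0.1711]
eef_rot: [[-0.105, -0.0, 0.994], [-0.994, 0.0, -0.105], [-0.0, -1.0, -0.0]]
contact_force: [0.5, 0.2, -0.3]
width: -0.003
t 16.1 pos [0.6118 0.0214 0.1711] rack [-10.9  85.6 171.1] F [ 0.5  0.2 -0.3] w -0.003
[[-0.105, -0.0, 0.994], [-0.994, 0.0, -0.105], [-0.0, -1.0, -0.0]] [ -9.  49.   8.  82.  -8.  50. -95.]
```

Push a little more until the stop is felt.

```bash
python3 -m jog '[[[0,0,0],[0.2,-0.02,0],0],[[0,0,0],[0.4,-0.04,0],0],[[0,0,0],[0.6,-0.06,0],0],[[0,0,0],[0.6,-0.06,0],0]]'
```

```text
clock: 16.5
position: [0.6126, 0.0213, 0.1711]
eef_rot: [[-0.105, -0.013, 0.994], [-0.994, 0.001, -0.105], [0.0, -1.0, -0.013]]
contact_force: [-45.8, 4.4, 28.9]
width: 0.003
```

```bash
python3 -m jog '[[[0,0,0],[-1,0.1,0],0],[[0,0,0],[-3,0.3,0],0],[[0,0,0],[-6,0.6,0.5],0],[[0,0,0],[-9,0.9,3],0],[[0,0,0],[-11,0,6],0],[[0,0,0],[-13,-4,9],0],[[0,0,0],[-14,-8,10],0],[[0,0,0],[-14,-12,10],0],[[0,0,0],[-14,-12,10],0],[[0,0,0],[-14,-12,10],0]]';  python3 - <<'E'
from h import *
where()
for n in('top','side','wrist'): snap(n,n+'F')
im=cv2.imread('pics/sideF.png'); cv2.imwrite('pics/c13.png',cv2.resize(im[80:290,200:430],None,fx=2.6,fy=2.6,interpolation=cv2.INTER_CUBIC))
for tag in('topF','sideF'):
    W=world(tag).reshape(-1,3); W=W[np.isfinite(W[:,0])]
    R=np.c_[(W[:,:2]-O)@EX,(W[:,:2]-O)@EY,W[:,2]]*1000
    t=R[(R[:,2]>150)&(R[:,2]<200)&(R[:,0]<35)&(R[:,0]>-60)]
    for s in(1,-1):
        g=t[(t[:,1]*s>0)&(abs(t[:,1])<180)]
        if len(g): print(tag,'tab',s,len(g),np.round(np.percentile(g,[3,50,97],axis=0),1).tolist())
    a=np.deg2rad(20.7); ux=np.array([np.cos(a),np.sin(a)]); uy=np.array([-ux[1],ux[0]]); S=np.array([.4515,.3105])
    C=np.c_[(W[:,:2]-S)@ux,(W[:,:2]-S)@uy,W[:,2]]*1000
    g=C[(abs(C[:,0])<50)&(abs(C[:,1])<50)&(C[:,2]>40)&(C[:,2]<100)]
    print(tag,'wheel',len(g),np.round(np.percentile(g,[2,50,98],axis=0),1).tolist())
    from scipy.optimize import least_squares
    s=least_squares(lambda c:np.maximum(np.hypot(g[:,0]-c[0],g[:,2]-c[1])-38,-3),[0,50],loss='soft_l1',f_scale=1); print(s.x)
    for lo,hi in((30,60),(-60,-30)):
        b=C[(C[:,0]>lo)&(C[:,0]<hi)&(abs(C[:,1])<55)&(C[:,2]>23)&(C[:,2]<33)]; print('bar',len(b),np.round(np.percentile(b[:,0],[3,50,97]),1))
E
```

```text
clock: 17.5
position: [0.4777, -0.0998, 0.2713]
eef_rot: [[-0.106, 0.0, 0.994], [-0.994, 0.0, -0.106], [-0.0, -1.0, 0.0]]
contact_force: [-0.1, 0.8, 0.1]
width: 0.0
t 17.5 pos [ 0.4777 -0.0998  0.2713] rack [-131.6  -49.   271.3] F [-0.1  0.8  0.1] w 0.0
[[-0.106, 0.0, 0.994], [-0.994, 0.0, -0.106], [-0.0, -1.0, 0.0]] [  3.  31.   8. 100.  -5.  49. -82.]
topF tab 1 114 [[-0.5, 57.8, 152.6], [1.2, 86.4, 185.2], [7.7, 114.7, 193.5]]
topF wheel 297 [[-35.6, -18.8, 48.1], [-3.6, -4.5, 80.7], [34.5, 14.2, 92.0]]
[ 1.55018995 50.34177702]
bar 159 [35.3 46.5 54.6]
bar 191 [-53.1 -42.9 -33.5]
sideF tab 1 139 [[-0.6, 54.6, 152.5], [1.0, 75.8, 179.5], [7.0, 111.8, 189.1]]
sideF tab -1 191 [[-0.7, -116.8, 152.2], [0.8, -95.0, 180.5], [6.8, -59.9, 189.7]]
sideF wheel 328 [[-37.2, -21.5, 41.2], [-11.4, -15.4, 70.3], [18.6, 12.3, 87.2]]
[ 0.57116993 48.09608215]
bar 9 [32.4 34.3 37.4]
bar 149 [-54.6 -45.7 -35.2]
```

View pics/c13.png

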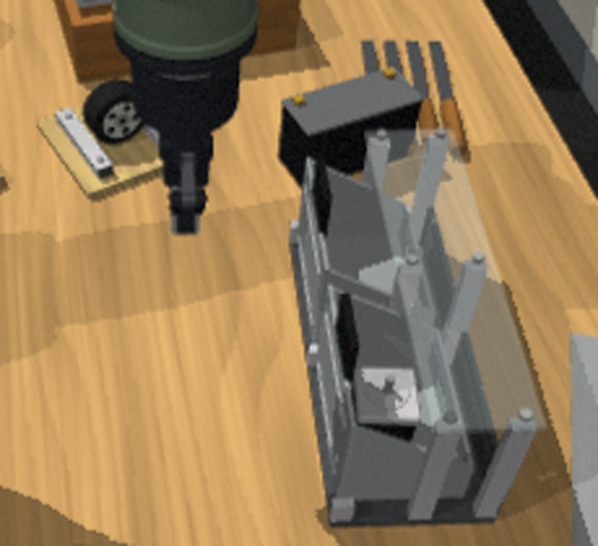

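View pics/topF.png

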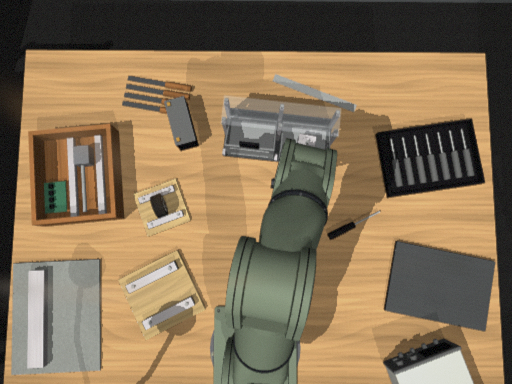

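```bash
python3 -c "
from h import *
print(ticket.hand_in())"
```

```text
the job is handed in; nothing more can be done
None
```

I tilted the left bin to its end stop and took the wheel out. I then lowered it into the 150 mm cradle, still gripped until it touched the board (about 9 N). After that I pushed the bin shut against its stop and backed the arm clear. The job was handed in at about 17.7 s of the 72 s allowed; no verdict is reported.

**Last checks:**
- **Wheel:** it stands upright between the bars. The top view puts it within about 0.5 mm of midway, and its centre at 50.3 mm above the bench (nominal 50). The side view gives 48.1 mm, also within limits, but its fit is less reliable because the view is partly blocked. I saw no tilt in the pictures, though I did not measure the axle angle after release.
- **Bins:** the left bin's tab is back at its starting position to under 1 mm in both views. The right bin's tab is also unmoved; only the side view shows it, because the arm blocked the top view.
- **Motor, battery and screwdriver:** all look undisturbed in the final pictures. I did not measure them again.

**Disagreement between cameras:** the wrist and side views differed by 2–3 mm on the cradle's position. I aligned the wheel to the bars using the wrist camera alone.

**Forces:** the wrist read up to 81 N at the bin's forward end stop and about 54 N when pushing the bin shut, both through the fingers and under the 120 N wrist limit.

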